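Turn the tool tray round and slide it home in its bay

ROBOT

A 7-joint arm with a two-finger parallel gripper is mounted at the origin on a cart in front of the work surface, level with it; the furniture and walls round the work are solid. World frame = base frame: x ahead of the robot, y to its left, z up, the work surface at z = 0. Lengths are in m, angles in rad, forces in N, time in s.
With the tool pointing down it reaches from about 0.35 to 0.9 m from the base axis. Payload 8.1 kg.
Tool frame: the origin (TCP) lies between the finger pads; the fingertips stand 14 mm ahead of it and the grasp point (between the pads) lies 5 mm behind it; z points along the fingers, y is the line along which they close (so a half turn about z gives the same grasp; the last joint's range is limited). The gripper opens to 85 mm and grips with 20 to 120 N. Pads are 22 mm wide; open, the fingers measure 114 mm over their backs; the gripper's body (76 mm by 85 mm) begins 54 mm behind the grasp point. The pads swing forward as they close: fully open they stand 13 mm farther back than shut.
Start: joints at [-1.288, 0.434, 0.025, 1.573, -0.012, 1.134, -0.075], TCP at [0.235, 0.579, 0.245] pointing down, gripper open.
Joint ranges: [-2.62, 2.62], [-0.44, 2.09], [-1.27, 1.32], [0.08, 2.57], [-1.32, 4.46], [0.12, 2], [-2.74, 2.74]. Speed limits (rad/s): [2.22, 2.22, 3.01, 3.01, 3.14, 3.14, 3.14].

INTERFACE

Orientations are given as a unit quaternion [x, y, z, w].
In Python, from rig import bot, imaging gives the robot as it stands. The module is installed in compiled form; this text tells all that it offers.
- The arm moves only by the tool jog_arm, never from a script. Its argument "moves" is a list that holds one entry, the list of rows, each a list of 5 numbers: the shift along the tool's x, y, z in units of 30 mm (1.0 is 30 mm), then the turn about the tool's z in rad, then the finger opening in mm, from 0 to 85.4. A call has 1 to 12 rows; each row shifts and turns the commanded pose from where the row before left it, along the tool's axes as they then stand; what a row does not reach is not made up. A row lasts 1/12 s, in which the tool goes at most 41.7 mm and 7.16 degrees, less where a joint would pass 70% of its speed; a pose out of reach is approached as far as the arm can. A call is refused whole if a number of a shift passes 1 or a number of a turn 0.125, either way. A call with a gripper value outside its range is refused whole. The fingers move at their own pace and stop on an object; "squeeze" is the grip in N (left out, the last holds). Time passes only in rows, so rows that do not move let the fingers close. It gives the time, the measured TCP pose, the force, the opening and the grip force at its end, in the units of the state.
- bot.observe(): the state, without advancing time (a new reading comes with each control period).
- imaging.get_image(name): name is "side" or "top" or "wrist"; returns (picture, depth): 480x640x3 uint8, red, green, blue; 480x640 float32, m along the optical axis (not along the pixel's ray), 0 where there is no reading.
- imaging.camera_model(name): a dict with "fx", "fy", "cx", "cy" (pixels), "rvec" (rotation vector, rad) and "tvec" (3), from world to camera coordinates, as OpenCV has them. Camera axes: x right, y down, z forward; pixel columns grow to the right and rows downward; lengths in m; the calibration is good to about 2 mm. A picture is of the moment at which its call begins: read the wrist's pose just before it. camera_model takes no time and is no camera call; for the wrist camera it gives the pose at the moment of the call.
- bot.finish_job(): hands the job in; it is judged then, once.
The state is a dict: "time": time; "qpos": joint angles; "joint_velocities": joint speeds; "tau": joint torques, N m; "position": TCP position; "orientation": TCP orientation; "contact_force": force on the tool from outside, world axes, zero at the start; "torque": the same for the moment, N m; "finger_gap": opening from 0.0 (shut) to 1.0 (fully open); "gripper_force": force on a finger pad.
Only numpy, scipy, OpenCV 4.12 (cv2) and the standard library are available. Lean on these libraries where they do the work, as an engineer would, in place of code of your own. Each camera call takes 0.05 s, during which the arm holds its last target. There are 200 camera calls.

TASK

The loaded tool tray stands on the table the wrong way round, its wide cross panel towards the bay. Turn it end for end and slide it, plain end first, between the guide rails of the bay, under the overhanging top board, until the wide panel is fully home against the rail ends. Keep the tray level so that the wooden wedge and the crayon stay in it, leave it standing free, and leave the other things on the table where they are.

Things in the scene. Friction and masses are not known exactly. Their poses are not given: they have to be found in the camera images.
- tray: Loose open wooden tray, about 0.35 kg, standing on the table. Origin: underside, centre of its 160 long (x) x 90 wide (y) box; walls 28 high, 6 thick. +x points to the plain end. The other end has a cross panel 130 wide, 12 thick (x = -80 to -92), 44 high, too wide for the rails. It starts with +x roughly away from the bay
- tray_grip (a point): Middle of the upper part of the tray's grip block, 49 above the underside, at x = -20 in the tray frame; same axes. The block (x = -52 to +12 of the tray, 14 thick in y, top 58 above the underside) is pinched across its thickness; nothing beside it down to the wall tops, 21 below this point
- tray_head (a point): Middle of the plain end's outer face, 14 above the underside (x = +80 in the tray frame)
- tray_panel (a point): Middle of the cross panel's outer face, 22 above the underside (x = -92 in the tray frame); the face to push on
- bay_mouth (a point): Point on the bay's centre line at the front ends of its rails, 20 above the table. x points level into the bay, y across, z up. The plywood bay is fixed, with no floor: the tray slides on the table. Rails 34 high, inner faces 96 apart, flared to about 110 at the mouth, outer faces 136 apart; the panel's inner face butts on their front ends when home. Back wall 168 in, not touched
- board_edge (a point): Middle of the front edge of the bay's top board, mid-thickness, 74 above the table, 36 in front of the rail ends; same axes as bay_mouth. Board 190 wide, underside 70, upper face 78 above the table, covers the whole bay. At home the panel's outer face lies 24 inside this edge, so it is pushed home low on the panel by a tool leaning back out of the bay, some 30 to 45 degrees from vertical
- wedge: Loose wooden wedge lying in the tray on its +y side, 29x100x11, origin at the centre of its underside, long axis y
- crayon: Loose marking crayon lying in the tray on its -y side, 14x98x14, origin at the centre of its underside, long axis y
- wax_tin: Bystander: round lidded tin, 70 dia x 32 high, beyond the bay's mouth; origin at the centre of its underside
- masking_tape: Bystander: roll of tape lying flat, 102 dia x 24 high, towards the back left; origin at the centre of its underside
- cup: Bystander: tall paper cup, 81 dia x 142 high, upright on the right; origin at the centre of its underside
- sanding_block: Bystander: brown block, 60x100x28, near the right front; origin at the centre of its underside
- steel_wool: Bystander: dark pad, 109x106x46, left; origin at the centre of its underside
Mind the look-alikes: they are no part of the job. There is more than one size of the tray; the job needs the larger.

How it is judged:
By the outcome, as a careful person would: the job done as asked, in the order asked, and still so for the second after the job is handed in, with the robot touching nothing.
It also fails if it takes over 53 s, if anything falls off the work surface, if the arm or the gripper's body presses on something with over 40 N, if the wrist force passes 120 N, or if a joint passes its speed limit or range.

## Working session

There is one attempt and no reset: what is moved stays moved. The work goes in short steps, Python scripts to look and compute and a tool call to move; the robot and the scene stay as the last step left them, time stands still between calls to the robot, and variables do not carry over. Pictures are saved under pics/ and viewed, at most 10 in all, crops included, and the job is handed in when it is done.

Besides the shell and the picture viewer there is one more tool, called after ">>>" in YAML: its name, and indented under it one key for each argument. jog_arm: Moves the arm, as the interface text tells. Its arguments: {"type":"object","properties":{"moves":{"type":"array"},"squeeze":{"type":"number"}},"required":["moves"]}

```bash
mkdir -p pics; cat > h.py <<'E'
import numpy as np, cv2
from rig import bot, imaging
from scipy.spatial.transform import Rotation as R
def grab(n):
    m=imaging.camera_model(n); im,d=imaging.get_image(n)
    np.savez(f'{n}.npz',im=im,d=d,**m); return im,d,m
def load(n):
    z=np.load(f'{n}.npz'); return z['im'],z['d'],z
def save(im,f): cv2.imwrite('pics/'+f,cv2.cvtColor(im,cv2.COLOR_RGB2BGR))
def w(u,v,z,m):  # pixel & optical depth->world
    Rm=cv2.Rodrigues(np.array(m['rvec'],float))[0]; t=np.array(m['tvec']).ravel()
    c=np.array([(u-m['cx'])/m['fx']*z,(v-m['cy'])/m['fy']*z,z]); return Rm.T@(c-t)
def wz(u,v,h,m): # pixel on plane z=h
    Rm=cv2.Rodrigues(np.array(m['rvec'],float))[0]; t=np.array(m['tvec']).ravel()
    c=-Rm.T@t; r=Rm.T@np.array([(u-m['cx'])/m['fx'],(v-m['cy'])/m['fy'],1]); return c+r*(h-c[2])/r[2]
E
python3 - <<'E'
from h import *
for n in('top','side'):
    im,d,m=grab(n); save(im,n+'0.png'); print(n,m)
s=bot.observe(); print(s['time'],s['position'],s['orientation'],s['contact_force'])
E
```

```text
top {'fx': 468.52314357936103, 'fy': 468.52314357936103, 'cx': 318.1729409248989, 'cy': 233.18743785747756, 'rvec': array([ 2.15746458, -2.17182902,  0.09636304]), 'tvec': array([0.0519543 , 0.55230154, 1.12028845])}
side {'fx': 578.408404149065, 'fy': 578.408404149065, 'cx': 319.27179028957937, 'cy': 243.1311808543882, 'rvec': array([ 0.44251323,  2.45400256, -1.56391813]), 'tvec': array([ 0.51382642, -0.03497991,  1.62458609])}
0.1 [0.23509346 0.57864493 0.24461931] [ 1.91752100e-01  9.81443151e-01 -6.85683797e-04 -5.86793685e-05] [-0.88715916  0.93766394 -0.74681982]
```

View pics/top0.png

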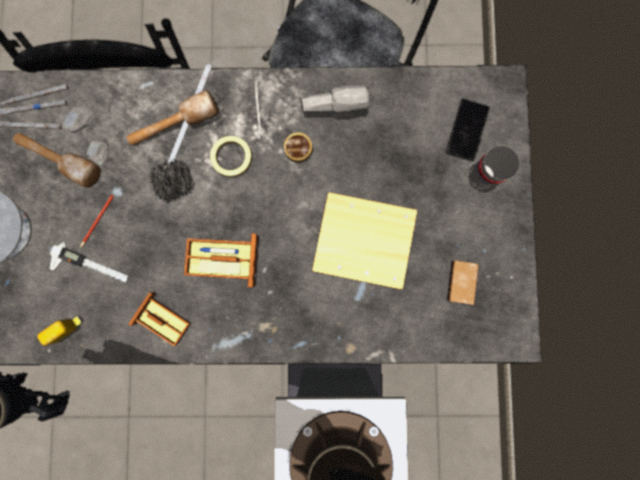

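View pics/side0.png

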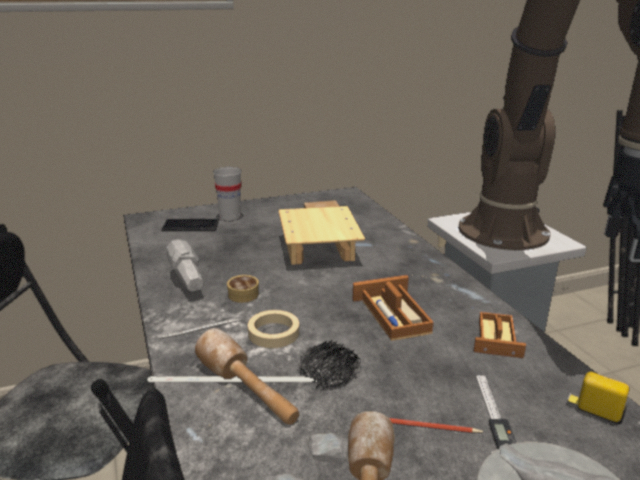

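The top view shows two trays. The one at (220,258) is the larger, with its wide panel at (254,260) facing the bay, and the small one is at (160,320). The bay's board is at (365,240) with its mouth to the left. The side view shows the bay legs open towards the tray. I'll confirm with an enlarged crop.

```bash
python3 - <<'E'
from h import *
im,d,m=load('top')
c=im[185:300,175:425]; save(cv2.resize(c,None,fx=3.2,fy=3.2,interpolation=cv2.INTER_CUBIC),'topc.png')
im,d,m=load('side')
c=im[195:345,270:450]; save(cv2.resize(c,None,fx=4,fy=4,interpolation=cv2.INTER_CUBIC),'sidec.png')
E
```

```text
(no output)
```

View pics/topc.png

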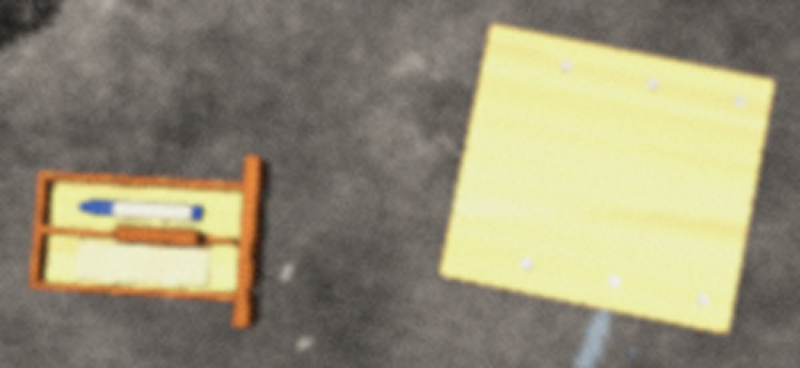

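View pics/sidec.png

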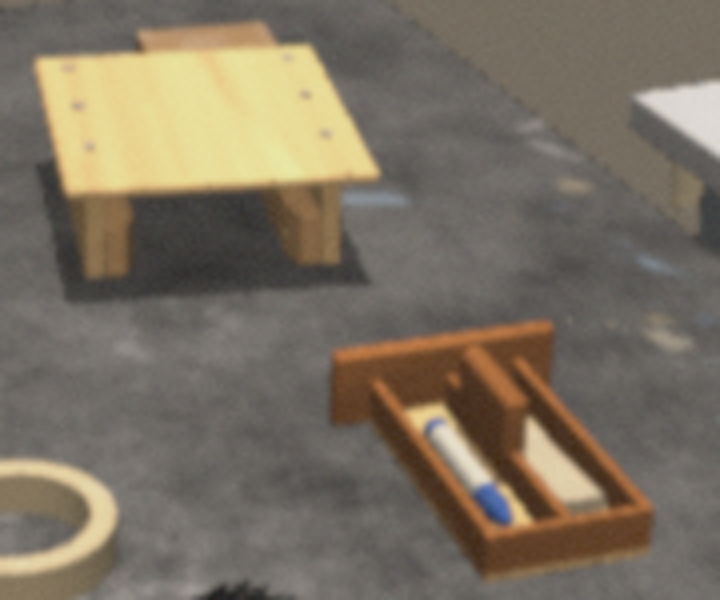

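The crops show the larger tray: panel top outer corners at crop (262,156) and (249,326), plain end corners at (40,172) and (32,288), and grip block from (115,234) to (203,238). The small tray is a different one and gets left alone. The board corners are at (490,24), (774,79), (729,332) and (440,275).

```bash
python3 - <<'E'
from h import *
im,d,m=load('top')
f=lambda a,b,h:wz((a+.5)/3.2-.5+175,(b+.5)/3.2-.5+185,h,m)
P={k:f(*v) for k,v in dict(bTL=(490,24,.078),bTR=(774,79,.078),bBR=(729,332,.078),bBL=(440,275,.078),
 po1=(262,156,.044),po2=(249,326,.044),e1=(40,172,.028),e2=(32,288,.028),g1=(115,235,.058),g2=(203,238,.058)).items()}
for k,v in P.items(): print(k,v.round(4))
def ang(v): return np.degrees(np.arctan2(v[1],v[0]))
print('board len/ang',[ (np.linalg.norm(P[b]-P[a]),ang(P[b]-P[a])) for a,b in(('bTL','bTR'),('bBL','bBR'),('bTL','bBL'),('bTR','bBR'))])
print('edge mid',(P['bTL']+P['bBL'])/2)
pm=(P['po1']+P['po2'])/2;em=(P['e1']+P['e2'])/2
print('tray',pm,em,ang(em-pm),np.linalg.norm((em-pm)[:2]),ang(P['po1']-P['po2']),'grip',(P['g1']+P['g2'])/2,ang(P['g1']-P['g2']))
# depth-based: side + top points
for n in('top','side'):
    im,d,m=load(n); v,u=np.nonzero(d>0); X=w(u,v,d[v,u],m) if 0 else None
    Rm=cv2.Rodrigues(np.array(m['rvec']))[0];t=m['tvec'].ravel();z=d[v,u]
    X=(np.c_[(u-m['cx'])/m['fx']*z,(v-m['cy'])/m['fy']*z,z]-t)@Rm
    t_=X[(abs(X[:,2])<.01)&(X[:,0]>.35)&(X[:,0]<.6)&(abs(X[:,1])<.5)]; print(n,'table z',np.median(t_[:,2]))
    for nm,lo,hi,(x0,x1,y0,y1) in(('board',.07,.09,(.25,.7,-.25,.15)),('tray grip',.05,.07,(.25,.5,.15,.45)),('panel',.038,.049,(.25,.5,.1,.24))):
        s=X[(X[:,2]>lo)&(X[:,2]<hi)&(X[:,0]>x0)&(X[:,0]<x1)&(X[:,1]>y0)&(X[:,1]<y1)]
        if len(s)>5:
            r=cv2.minAreaRect(s[:,:2].astype(np.float32)*1000);print(n,nm,len(s),np.median(s,0).round(4),r)
E
```

```text
bTL [0.6449 0.0244 0.078 ]
bTR [ 0.6022 -0.1837  0.078 ]
bBR [ 0.4179 -0.1463  0.078 ]
bBL [0.4603 0.0623 0.078 ]
po1 [0.5516 0.1973 0.044 ]
po2 [0.4239 0.2061 0.044 ]
e1 [0.5421 0.3702 0.028 ]
e2 [0.4534 0.3743 0.028 ]
g1 [0.4919 0.3044 0.058 ]
g2 [0.4892 0.2388 0.058 ]
board len/ang [(np.float64(0.21250041579991216), np.float64(-101.58374271362675)), (np.float64(0.21284495879690912), np.float64(-101.48014288159719)), (np.float64(0.18845967816168765), np.float64(168.4222355946244)), (np.float64(0.18807517196351978), np.float64(168.52710449097697))]
edge mid [0.5526026  0.04334919 0.078     ]
tray [0.48771712 0.20171231 0.044     ] [0.49774018 0.37224055 0.028     ] 86.63622514597465 0.17082255126678808 -3.9541598031832534 grip [0.49055622 0.2715727  0.058     ] 87.67674325546984
top table z -0.0013361978336275952
top board 7321 [ 0.529  -0.0613  0.0765] ((530.786376953125, -61.550628662109375), (214.13916015625, 190.00071716308594), 78.10301208496094)
top tray grip 153 [0.4917 0.2734 0.0559] ((491.12860107421875, 273.6556396484375), (62.864253997802734, 14.071762084960938), 86.273681640625)
top panel 157 [0.461  0.2101 0.042 ] ((460.9794616699219, 210.2591552734375), (12.144771575927734, 76.89141845703125), 86.7212905883789)
side table z -0.0012434358253396607
side board 2594 [ 0.5332 -0.0399  0.0764] ((528.497314453125, -57.66033935546875), (222.11903381347656, 189.6964874267578), 78.0093002319336)
side tray grip 125 [0.4921 0.2823 0.0556] ((489.559326171875, 278.3512878417969), (63.704063415527344, 15.956194877624512), 86.79727935791016)
side panel 137 [0.4618 0.2165 0.0416] ((460.71783447265625, 215.3423614501953), (18.66910171508789, 78.0567855834961), 84.66983032226562)
```

>>> jog_arm:
  moves:
    - [[-0.98,-0.52,0,0,50],[-0.98,-0.52,0,0,50],[-0.98,-0.52,0,0,50],[-0.98,-0.52,0,0,50],[-0.98,-0.52,0,0,50],[-0.98,-0.52,0,0,50],[-0.98,-0.52,0,0,50],[-0.98,-0.52,0,0,50],[-0.98,-0.52,0,0,50],[-0.98,-0.52,0,0,50],[-0.98,-0.52,0,0,50],[-0.98,-0.54,0,0,50]]
  squeeze: 40

```text
time: 1.1
position: [0.492, 0.2709, 0.2451]
orientation: [0.192, 0.981, -0.0, -0.0]
contact_force: [1.3, 1.0, -1.3]
finger_gap: 0.585
gripper_force: 0.0
```

>>> jog_arm:
  moves:
    - [[0,0,0.2,-0.125,50],[0,0,0.2,-0.125,50],[0,0,0.2,-0.125,50],[0,0,0.2,-0.125,50],[0,0,0.2,-0.125,50],[0,0,0.2,-0.125,50],[0,0,0.2,-0.125,50],[0,0,0.2,-0.125,50],[0,0,0.2,-0.125,50],[0,0,0.2,-0.125,50],[0,0,0.2,-0.125,50],[0,0,0.2,-0.125,50]]

```text
time: 2.1
position: [0.4911, 0.2721, 0.1727]
orientation: [-0.531, 0.847, 0.0, -0.0]
contact_force: [0.6, 0.3, 0.8]
finger_gap: 0.589
gripper_force: 0.0
```

>>> jog_arm:
  moves:
    - [[0,0,0.2,-0.125,50],[0,0,0.2,-0.125,50],[0,0,0.2,-0.125,50],[0,0,0,-0.02,50],[0,0,0,0,50]]

```text
time: 2.52
position: [0.4911, 0.2719, 0.1549]
orientation: [-0.684, 0.729, 0.0, -0.001]
contact_force: [-0.7, -0.1, 0.8]
finger_gap: 0.587
gripper_force: 0.0
```

```bash
cat > st.py <<'E'
from h import *
s=bot.observe(); r=R.from_quat(s['orientation']).as_matrix()
an=lambda v:round(float(np.degrees(np.arctan2(v[1],v[0]))),2)
print(round(s['time'],2),'p',s['position'].round(4),'tx',an(r[:,0]),'ty',an(r[:,1]),'tz',r[:,2].round(3),'q',np.round(s['qpos'],3),'F',s['contact_force'].round(1),'gap',round(s['finger_gap'],3),s['gripper_force'])
E
python3 st.py; python3 - <<'E'
from h import *
im,d,m=grab('wrist'); save(im,'w1.png')
E
```

```text
2.52 p [0.4911 0.2719 0.1549] tx -93.66 ty 176.34 tz [-0.001 -0.    -1.   ] q [-0.406  0.443 -0.266  1.821  0.144  0.897  2.341] F [-0.7 -0.1  0.8] gap 0.587 0.0
```

View pics/w1.png

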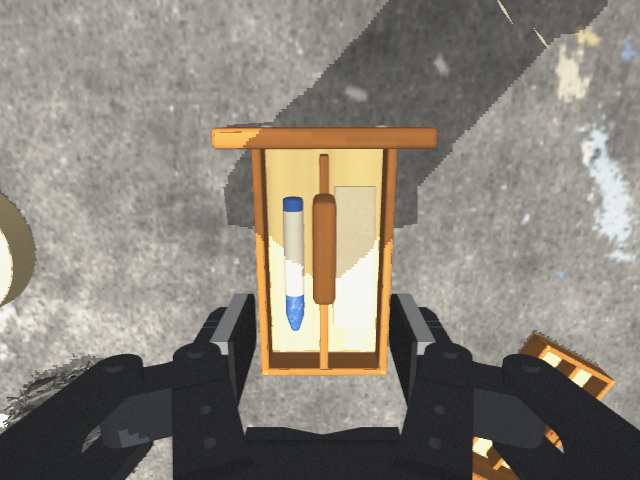

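The wrist view shows the larger tray below. The block top runs from (324,194) to (324,303), with the wedge to its right, the crayon to its left and the panel at the top. I'll check the pose from these pixels.

```bash
python3 - <<'E'
from h import *
im,d,m=load('wrist')
a=wz(324,194,.058,m);b=wz(324,303.5,.058,m);print(a,b,(a+b)/2)
p,q=wz(212,137,.044,m),wz(437,138,.044,m);print('panel',p,q,np.degrees(np.arctan2(*(p-q)[1::-1])))
e1,e2=wz(262,374,.028,m),wz(387,374,.028,m);print('end',e1,e2)
print('axis',np.degrees(np.arctan2(*(((e1+e2)-(p+q))[1::-1]))))
E
```

```text
[0.48730119 0.2413114  0.058     ] [0.49141    0.30748796 0.058     ] [0.4893556  0.27439968 0.058     ]
panel [0.54887841 0.20703223 0.044     ] [0.42114017 0.2156833  0.044     ] -3.8744398847466934
end [0.53985529 0.37341368 0.028     ] [0.45037345 0.37920859 0.028     ]
axis 86.4944277860666
```

>>> jog_arm:
  moves:
    - [[-0.07,0,0.7,0,50],[0,0,0.8,0,50],[0,0,0.8,0,50],[0,0,0.6,0,50],[0,0,0.45,0,50],[0,0,0.28,0,50],[0,0,0,0,50],[0,0,0,0,0],[0,0,0,0,0],[0,0,0,0,0],[0,0,0,0,0],[0,0,0,0,0]]
  squeeze: 40

```text
time: 3.57
position: [0.492, 0.2749, 0.0476]
orientation: [-0.685, 0.729, -0.0, 0.001]
contact_force: [-0.8, -0.0, 6.7]
finger_gap: 0.154
gripper_force: 40.9
```

>>> jog_arm:
  moves:
    - [[0,0,0,0,0],[0,0,0,0,0]]

```text
time: 3.73
position: [0.4921, 0.2749, 0.0476]
orientation: [-0.685, 0.729, -0.0, 0.001]
contact_force: [-1.0, -0.1, 6.9]
finger_gap: 0.155
gripper_force: 40.9
```

```bash
python3 st.py
```

```text
3.73 p [0.4921 0.2749 0.0476] tx -93.55 ty 176.45 tz [ 0.002  0.001 -1.   ] q [-0.439  0.587 -0.23   1.906  0.205  0.67   2.286] F [-1.  -0.1  6.9] gap 0.155 40.896894335746765
```

>>> jog_arm:
  moves:
    - [[0,0,-0.2,0,0],[0,0,-0.4,0,0],[0,0,-0.6,0,0],[0,0,-0.5,0.04,0],[0,0,-0.2,0.08,0],[0,0,0,0.125,0],[0,0,0,0.125,0],[0,0,0,0.125,0],[0,0,0,0.125,0],[0,0,0,0.125,0],[0,0,0,0.125,0],[0,0,0,0.125,0]]

```text
time: 4.73
position: [0.4913, 0.2744, 0.1043]
orientation: [-0.251, 0.968, 0.0, -0.0]
contact_force: [0.2, 0.2, -3.9]
finger_gap: 0.156
gripper_force: 39.4
```

```bash
python3 st.py
```

```text
4.73 p [0.4913 0.2744 0.1043] tx -150.9 ty 119.1 tz [-0.     0.001 -1.   ] q [-0.613  0.491  0.012  1.883 -0.009  0.767  1.483] F [ 0.2  0.2 -3.9] gap 0.156 39.41490411758423
```

>>> jog_arm:
  moves:
    - [[0,0,0,0.125,0],[0,0,0,0.125,0],[0,0,0,0.125,0],[0,0,0,0.125,0],[0,0,0,0.125,0],[0,0,0,0.125,0],[0,0,0,0.125,0],[0,0,0,0.125,0],[0,0,0,0.125,0],[0,0,0,0.125,0],[0,0,0,0.125,0],[0,0,0,0.125,0]]

```text
time: 5.73
position: [0.4911, 0.2748, 0.1042]
orientation: [0.476, 0.88, 0.0, -0.001]
contact_force: [-0.2, -0.3, -4.7]
finger_gap: 0.157
gripper_force: 39.4
```

>>> jog_arm:
  moves:
    - [[0,0,0,0.125,0],[0,0,0,0.125,0],[0,0,0,0.125,0],[0,0,0,0.125,0],[0,0,0,0.125,0],[0,0,0,0.1,0],[0,0,0,0.061,0],[0,0,0,0,0],[0,0,0,0,0]]

```text
time: 6.48
position: [0.4912, 0.2749, 0.1038]
orientation: [0.774, 0.634, 0.0, -0.001]
contact_force: [-0.3, 0.5, -4.2]
finger_gap: 0.152
gripper_force: 39.4
```

```bash
python3 st.py
```

```text
6.48 p [0.4912 0.2749 0.1038] tx 78.64 ty -11.36 tz [-0.     0.001 -1.   ] q [-1.05   0.558  0.64   1.92  -0.453  0.811 -0.362] F [-0.3  0.5 -4.2] gap 0.152 39.42351579666138
```

>>> jog_arm:
  moves:
    - [[-0.25,0.3,0,0,0],[-0.5,0.6,0,0,0],[-0.6,0.7,0,0,0],[-0.6,0.7,0,0,0],[-0.6,0.65,0,0,0],[-0.4,0.4,0,0,0],[-0.21,0.19,0.2,0,0],[0,0,0.5,0,0],[0,0,0.6,0,0],[0,0,0.4,0,0],[0,0,0.12,0,0],[0,0,0,0,0]]

```text
time: 7.48
position: [0.5757, 0.1605, 0.0482]
orientation: [0.774, 0.633, -0.001, -0.001]
contact_force: [-0.7, -0.6, -3.3]
finger_gap: 0.157
gripper_force: 39.6
```

```bash
python3 st.py; python3 - <<'E'
from h import *
im,d,m=grab('top'); c=im[150:300,240:440]; a=cv2.resize(c,None,fx=4,fy=4,interpolation=cv2.INTER_CUBIC); save(a,'top2.png')
im,d,m=grab('side')
im,d,m=grab('wrist'); save(im,'w2.png')
E
```

```text
7.48 p [0.5757 0.1605 0.0482] tx 78.54 ty -11.46 tz [-0.002  0.    -1.   ] q [-0.74   0.676  0.567  1.864 -0.515  0.753 -0.088] F [-0.7 -0.6 -3.3] gap 0.157 39.58831608295441
```

View pics/w2.png

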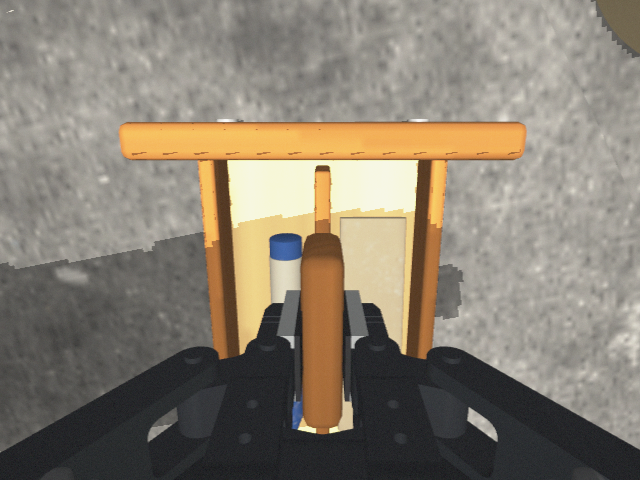

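The wrist view shows the tray held square on the block, with the wedge and crayon inside and the panel facing away from the bay at (120–526,140). Next I slide it in.

>>> jog_arm:
  moves:
    - [[0,0.05,0.02,0,0],[-0.2,0,0,0,0],[-0.35,0,0,0,0],[-0.35,0,0,0,0],[-0.35,0,0,0,0],[-0.35,0,0,0,0],[-0.35,0,0,0,0],[-0.3,0,0,0,0],[-0.3,0,0,0,0],[-0.25,0,0,0,0]]

```text
time: 8.47
position: [0.5607, 0.0767, 0.0481]
orientation: [0.775, 0.632, -0.0, -0.0]
contact_force: [-1.9, 0.6, -4.9]
finger_gap: 0.155
gripper_force: 39.6
```

```bash
python3 st.py
```

```text
8.47 p [0.5607 0.0767 0.0481] tx 78.45 ty -11.55 tz [-0.001  0.    -1.   ] q [-0.615  0.634  0.557  1.946 -0.506  0.703  0.049] F [-1.9  0.6 -4.9] gap 0.155 39.591456055641174
```

>>> jog_arm:
  moves:
    - [[-0.2,0,0,0,0],[-0.2,0,0,0,0],[0,0,0.03,0,0],[0,0,0,0,0],[0,0,0,0,45],[0,0,0,0,45],[0,0,0,0,45],[0,0,0,0,45],[0,0,0,0,45],[0,0,-0.3,0,45],[0,0,-0.8,0,45],[0,0,-0.8,0,45]]

```text
time: 9.47
position: [0.5583, 0.0657, 0.1048]
orientation: [0.775, 0.632, -0.001, -0.0]
contact_force: [0.7, -0.0, -0.0]
finger_gap: 0.528
gripper_force: 0.0
```

```bash
python3 st.py
```

```text
9.47 p [0.5583 0.0657 0.1048] tx 78.47 ty -11.53 tz [-0.002 -0.001 -1.   ] q [-0.648  0.552  0.623  1.919 -0.435  0.81   0.011] F [ 0.7 -0.  -0. ] gap 0.528 0.0
```

>>> jog_arm:
  moves:
    - [[0,0,-0.9,0,45],[0,0,-0.9,0,45],[0,0,-0.9,0,0],[0.5,-0.8,-0.9,0,0],[0.56,-0.95,-0.5,0,0],[0.56,-0.98,0,0,0],[0.56,-0.98,0,0,0],[0.56,-0.98,0,0,0],[0.56,-0.98,0,0,0],[0.56,-0.98,0,0,0],[0.56,-0.98,0,0,0],[0.56,-0.98,0,0,0]]

```text
time: 10.47
position: [0.3344, 0.2645, 0.228]
orientation: [0.775, 0.632, 0.0, -0.0]
contact_force: [0.9, 0.8, 0.2]
finger_gap: 0.004
gripper_force: 0.0
```

>>> jog_arm:
  moves:
    - [[0.56,-0.98,0,0,0],[0.56,-0.98,0,0,0],[0.56,-0.98,0,0,0],[0.56,-0.98,0,0,0],[0.56,-0.98,0,0,0],[0.56,-0.98,0,0,0],[0.56,-0.98,0,0,0],[0.56,-0.98,0,0,0]]

```text
time: 11.13
position: [0.1308, 0.4434, 0.2281]
orientation: [0.775, 0.632, 0.0, -0.0]
contact_force: [0.0, 1.0, -0.0]
finger_gap: -0.001
gripper_force: 0.0
```

```bash
python3 st.py
```

```text
11.13 p [0.1308 0.4434 0.2281] tx 78.46 ty -11.54 tz [ 0.     0.001 -1.   ] q [-1.786  0.186  0.455  2.005 -0.099  0.97  -1.482] F [ 0.  1. -0.] gap -0.001 0.0
```

>>> jog_arm:
  moves:
    - [[-0.5,-0.1,0,0,0],[-0.5,-0.1,0,0,0],[-0.5,-0.1,0,0,0],[-0.5,-0.1,0,0,0],[-0.5,-0.1,0,0,0],[-0.5,-0.1,0,0,0],[-0.5,-0.1,0,0,0],[-0.5,-0.1,0,0,0],[-0.5,0,0,0,0],[-0.5,0,0,0,0]]

```text
time: 11.97
position: [0.0786, 0.2996, 0.2277]
orientation: [0.775, 0.632, 0.0, -0.0]
contact_force: [0.6, 0.6, -0.3]
finger_gap: 0.002
gripper_force: 0.0
```

```bash
python3 st.py
```

```text
11.97 p [0.0786 0.2996 0.2277] tx 78.46 ty -11.54 tz [ 0.     0.001 -1.   ] q [-1.884 -0.115  0.366  2.291  0.05   0.958 -1.751] F [ 0.6  0.6 -0.3] gap 0.002 0.0
```

>>> jog_arm:
  moves:
    - [[-0.5,0,0,0,0],[-0.5,0,0,0,0],[-0.5,0,0,0,0],[-0.5,0,0,0,0]]

```text
time: 12.3
position: [0.0668, 0.2409, 0.2277]
orientation: [0.775, 0.632, 0.0, -0.0]
contact_force: [-0.1, -0.4, 0.3]
finger_gap: 0.002
gripper_force: 0.0
```

```bash
python3 st.py
```

```text
12.3 p [0.0668 0.2409 0.2277] tx 78.44 ty -11.56 tz [-0.     0.001 -1.   ] q [-1.886 -0.247  0.295  2.383  0.085  0.996 -1.848] F [-0.1 -0.4  0.3] gap 0.002 0.0
```

>>> jog_arm:
  moves:
    - [[0,0,-0.6,0,0],[0,0,-0.6,0,0],[0,0,-0.6,0,0],[0,0,-0.6,0,0],[0,0,-0.6,0,0],[0,0,-0.6,0,0]]

```text
time: 12.8
position: [0.067, 0.2412, 0.3366]
orientation: [0.775, 0.632, 0.0, -0.0]
contact_force: [-0.2, 1.4, 0.2]
finger_gap: -0.004
gripper_force: 0.0
```

```bash
python3 st.py
```

```text
12.8 p [0.067  0.2412 0.3366] tx 78.43 ty -11.57 tz [-0.     0.001 -1.   ] q [-1.874 -0.353  0.236  2.165  0.083  1.32  -1.874] F [-0.2  1.4  0.2] gap -0.004 0.0
```

>>> jog_arm:
  moves:
    - [[-0.4,0,-0.6,0,0],[-0.4,0,-0.6,0,0],[-0.4,0,-0.6,0,0],[-0.4,0,-0.6,0,0],[-0.2,0,0,0,0]]

```text
time: 13.22
position: [0.0562, 0.1911, 0.4063]
orientation: [0.774, 0.633, 0.002, -0.002]
contact_force: [-0.1, 0.3, 0.1]
finger_gap: 0.0
gripper_force: 0.0
```

```bash
python3 st.py
```

```text
13.22 p [0.0562 0.1911 0.4063] tx 78.58 ty -11.42 tz [ 0.     0.005 -1.   ] q [-1.548e+00 -4.390e-01 -4.000e-03  2.053e+00 -2.000e-03  1.522e+00
 -1.751e+00] F [-0.1  0.3  0.1] gap 0.0 0.0
```

>>> jog_arm:
  moves:
    - [[-0.3,0,0,0,0],[-0.3,0,0,0,0]]

```text
time: 13.38
position: [0.0555, 0.1819, 0.4048]
orientation: [0.774, 0.633, 0.001, -0.001]
contact_force: [0.0, -0.6, -0.9]
finger_gap: -0.003
gripper_force: 0.0
```

```bash
python3 st.py
```

```text
13.38 p [0.0555 0.1819 0.4048] tx 78.49 ty -11.51 tz [ 0.001  0.002 -1.   ] q [-1.288 -0.439 -0.134  2.056 -0.057  1.519 -1.607] F [ 0.  -0.6 -0.9] gap -0.003 0.0
```

>>> jog_arm:
  moves:
    - [[0,0,-0.6,0,0],[0,0,-0.6,0,0],[0,0,-0.6,0,0],[0,0,-0.6,0,0],[0,0,-0.6,0,0]]

```text
time: 13.8
position: [0.0559, 0.1816, 0.4956]
orientation: [0.775, 0.632, 0.001, -0.001]
contact_force: [-0.1, 0.8, -0.4]
finger_gap: 0.002
gripper_force: 0.0
```

```bash
python3 st.py
```

```text
13.8 p [0.0559 0.1816 0.4956] tx 78.37 ty -11.63 tz [ 0.001  0.002 -1.   ] q [-1.255 -0.428 -0.138  1.837 -0.057  1.726 -1.592] F [-0.1  0.8 -0.4] gap 0.002 0.0
```

>>> jog_arm:
  moves:
    - [[-0.2,0.63,0,0,0],[-0.3,0.63,0,0,0],[-0.3,0.63,0,0,0],[-0.39,0.63,0,0,0],[-0.39,0.63,0,0,0],[-0.39,0.63,0,0,0],[-0.39,0.63,0,0,0],[-0.39,0.63,0,0,0],[-0.45,0.63,0,0,0],[-0.45,0.63,0,0,0],[-0.5,0.63,0,0,0],[-0.5,0.63,0,0,0]]

```text
time: 14.8
position: [0.2318, 0.0189, 0.4953]
orientation: [0.775, 0.632, -0.001, 0.0]
contact_force: [0.1, 0.6, -0.6]
finger_gap: 0.0
gripper_force: 0.0
```

>>> jog_arm:
  moves:
    - [[-0.6,0.2,0,0,0],[-0.6,0,0,0,0],[-0.6,-0.1,0,0,0],[-0.6,-0.2,0,0,0],[-0.55,-0.4,0,0,0],[-0.5,-0.55,0,0,0],[-0.5,-0.6,0,0,0],[-0.5,-0.6,0,0,0],[-0.45,-0.6,0,0,0],[-0.45,-0.6,0,0,0],[-0.4,-0.6,0,0,0],[-0.4,-0.6,0,0,0]]

```text
time: 15.8
position: [0.1546, -0.0929, 0.4999]
orientation: [0.775, 0.632, -0.002, -0.002]
contact_force: [0.0, -0.5, 0.4]
finger_gap: 0.001
gripper_force: 0.0
```

```bash
python3 st.py
```

```text
15.8 p [ 0.1546 -0.0929  0.4999] tx 78.45 ty -11.55 tz [-0.005  0.001 -1.   ] q [ 0.633 -0.439 -0.171  1.83  -0.072  1.749  0.264] F [ 0.  -0.5  0.4] gap 0.001 0.0
```

>>> jog_arm:
  moves:
    - [[-0.75,-0.05,0,0,0],[-0.75,-0.05,0,0,0],[-0.75,-0.05,0,0,0],[-0.75,-0.05,0,0,0],[-0.75,-0.1,0,0,0],[-0.7,-0.2,0,0,0],[-0.4,-0.7,0,0,0],[-0.3,-0.8,0,0,0],[-0.3,-0.8,0,0,0],[-0.3,-0.8,0,0,0],[-0.3,-0.8,0,0,0],[-0.3,-0.8,0,0,0]]

```text
time: 16.8
position: [-0.0376, -0.2479, 0.5006]
orientation: [0.775, 0.632, -0.001, -0.002]
contact_force: [-0.7, -0.4, -0.5]
finger_gap: 0.001
gripper_force: 0.0
```

>>> jog_arm:
  moves:
    - [[0,0,-0.7,0,0],[0,0,-0.7,0,0],[0,0,-0.7,0,0],[0,0,-0.7,0,0],[0,0,-0.7,0,0],[0,0,-0.7,0,0]]

```text
time: 17.3
position: [-0.0345, -0.2475, 0.6218]
orientation: [0.773, 0.634, -0.002, -0.001]
contact_force: [0.2, 0.8, 0.6]
finger_gap: 0.0
gripper_force: 0.0
```

```bash
python3 st.py
```

```text
17.3 p [-0.0345 -0.2475  0.6218] tx 78.72 ty -11.28 tz [-0.004 -0.001 -1.   ] q [ 0.961 -0.336  0.276  1.468  0.103  1.996  1.068] F [0.2 0.8 0.6] gap 0.0 0.0
```

>>> jog_arm:
  moves:
    - [[0,0,-0.6,0,0],[0,0,-0.6,0,0],[0,0,-0.6,0,0]]

```text
time: 17.55
position: [-0.0344, -0.2389, 0.6352]
orientation: [0.776, 0.631, -0.009, 0.001]
contact_force: [1.3, 0.6, 0.5]
finger_gap: -0.005
gripper_force: 0.0
```

```bash
python3 st.py
```

```text
17.55 p [-0.0344 -0.2389  0.6352] tx 78.22 ty -11.79 tz [-0.012 -0.013 -1.   ] q [ 1.362 -0.296  0.058  1.427  0.034  1.998  1.227] F [1.3 0.6 0.5] gap -0.005 0.0
```

>>> jog_arm:
  moves:
    - [[0,0,-0.8,0,0],[0,0,-0.8,0,0],[0,0,-0.8,0,0],[0,0,-0.8,0,0],[0,0,-0.8,0,0],[0,0,-0.8,0,0]]

```text
time: 18.05
position: [-0.0346, -0.2387, 0.6617]
orientation: [0.777, 0.629, -0.027, 0.017]
contact_force: [-0.4, 1.0, -0.1]
finger_gap: 0.001
gripper_force: 0.0
```

```bash
python3 st.py
```

```text
18.05 p [-0.0346 -0.2387  0.6617] tx 78.0 ty -12.03 tz [-0.022 -0.06  -0.998] q [ 2.107 -0.28  -0.344  1.337 -0.093  2.003  1.521] F [-0.4  1.  -0.1] gap 0.001 0.0
```

>>> jog_arm:
  moves:
    - [[0,0,-1,0,0],[0,0,-1,0,0],[0,0,-1,0,0],[0,0,-1,0,0],[0,0,-1,0,0],[0,0,-1,0,0],[0,0,-1,0,0],[0,0,-1,0,0],[0,0,-1,0,0]]

```text
time: 18.8
position: [-0.0362, -0.2547, 0.7418]
orientation: [0.77, 0.625, -0.101, 0.084]
contact_force: [-0.2, 0.4, 0.1]
finger_gap: 0.004
gripper_force: 0.0
```

```bash
python3 st.py
```

```text
18.8 p [-0.0362 -0.2547  0.7418] tx 78.13 ty -11.83 tz [-0.051 -0.255 -0.966] q [ 2.085 -0.29  -0.307  1.15  -0.098  2.002  1.52 ] F [-0.2  0.4  0.1] gap 0.004 0.0
```

>>> jog_arm:
  moves:
    - [[0,0,-1,0,0],[0,0,-1,0,0],[0,0,-1,0,0],[0,0,-1,0,0],[0,0,-1,0,0],[0,0,-1,0,0],[0,0,-1,0,0],[0,0,-1,0,0],[0,0,-1,0,0],[0,0,-1,0,0]]

```text
time: 19.63
position: [-0.0322, -0.2546, 0.8439]
orientation: [0.75, 0.611, -0.197, 0.158]
contact_force: [-0.5, 0.5, 0.2]
finger_gap: 0.002
gripper_force: 0.0
```

```bash
python3 st.py
```

```text
19.63 p [-0.0322 -0.2546  0.8439] tx 78.39 ty -11.74 tz [-0.103 -0.478 -0.872] q [ 1.924 -0.297 -0.257  0.919 -0.015  2.002  1.445] F [-0.5  0.5  0.2] gap 0.002 0.0
```

>>> jog_arm:
  moves:
    - [[0,0,-1,0,0],[0,0,-1,0,0],[0,0,-1,0,0],[0,0,-1,0,0],[0,0,-1,0,0],[0,0,0,0,0]]

```text
time: 20.13
position: [-0.0211, -0.2364, 0.9129]
orientation: [0.729, 0.597, -0.266, 0.203]
contact_force: [0.9, 1.7, 1.2]
finger_gap: 0.001
gripper_force: 0.0
```

```bash
python3 st.py
```

```text
20.13 p [-0.0211 -0.2364  0.9129] tx 79.29 ty -11.73 tz [-0.145 -0.614 -0.776] q [ 1.971 -0.311 -0.303  0.759  0.005  2.002  1.456] F [0.9 1.7 1.2] gap 0.001 0.0
```

```bash
cat > go.py <<'E'
import sys
from h import *
s=bot.observe(); r=R.from_quat(s['orientation']).as_matrix(); p=s['position']
for a in sys.argv[1:]:
    t=np.array(eval(a)); u=r.T@(t-p)/.03; n=int(np.ceil(max(abs(u).max()/.9,np.linalg.norm(u)/1.2))); print(a,'total',u.round(2),'rows',n,'each',(u/n).round(3)); p=t
E
python3 go.py "(.2,-.33,.78)" "(.48,-.1,.55)" "(.6,.25,.3)" "(.59,.22,.1)"
```

```text
(.2,-.33,.78) total [1.48 7.95 4.29] rows 9 each [0.164 0.883 0.476]
(.48,-.1,.55) total [12.03  7.75 -0.12] rows 14 each [ 0.859  0.553 -0.008]
(.6,.25,.3) total [14.73  1.73 -1.29] rows 17 each [ 0.866  0.102 -0.076]
(.59,.22,.1) total [3.4  0.02 5.83] rows 7 each [0.485 0.003 0.833]
```

>>> jog_arm:
  moves:
    - [[0.1,0.6,0.4,0,0],[0.16,0.9,0.48,0,0],[0.16,0.9,0.48,0,0],[0.16,0.9,0.48,0,0],[0.16,0.9,0.48,0,0],[0.16,0.9,0.48,0,0],[0.16,0.9,0.48,0,0],[0.16,0.9,0.48,0,0],[0.16,0.9,0.48,0,0]]

```text
time: 20.88
position: [0.1956, -0.3324, 0.7783]
orientation: [0.73, 0.598, -0.263, 0.2]
contact_force: [-0.1, 0.2, -0.2]
finger_gap: 0.003
gripper_force: 0.0
```

```bash
python3 st.py; python3 go.py "(.48,-.1,.55)" "(.6,.25,.3)" "(.59,.22,.1)"
```

```text
20.88 p [ 0.1956 -0.3324  0.7783] tx 79.22 ty -11.77 tz [-0.144 -0.607 -0.782] q [ 2.223 -0.373 -0.96   1.111  0.056  1.673  1.03 ] F [-0.1  0.2 -0.2] gap 0.003 0.0
(.48,-.1,.55) total [12.08  7.86 -0.12] rows 14 each [ 0.863  0.562 -0.008]
(.6,.25,.3) total [14.74  1.72 -1.14] rows 17 each [ 0.867  0.101 -0.067]
(.59,.22,.1) total [3.34 0.02 5.87] rows 7 each [0.477 0.003 0.838]
```

Orientation holds at 38.6° of lean. I'll carry on to the bay front.

>>> jog_arm:
  moves:
    - [[0.86,0.56,0,0,0],[0.86,0.56,0,0,0],[0.86,0.56,0,0,0],[0.86,0.56,0,0,0],[0.86,0.56,0,0,0],[0.86,0.56,0,0,0],[0.86,0.56,0,0,0],[0.86,0.56,0,0,0],[0.86,0.56,0,0,0],[0.86,0.56,0,0,0],[0.86,0.56,0,0,0],[0.86,0.56,0,0,0]]

```text
time: 21.88
position: [0.3549, -0.1421, 0.586]
orientation: [0.724, 0.61, -0.232, 0.222]
contact_force: [0.4, 0.0, -0.2]
finger_gap: -0.002
gripper_force: 0.0
```

```bash
python3 st.py; python3 go.py  "(.6,.25,.3)" "(.59,.22,.1)"
```

```text
21.88 p [ 0.3549 -0.1421  0.586 ] tx 79.29 ty -9.03 tz [-0.065 -0.605 -0.793] q [ 1.699 -0.437 -1.267  1.501  0.203  1.562  0.265] F [ 0.4  0.  -0.2] gap -0.002 0.0
(.6,.25,.3) total [17.2   5.65 -0.88] rows 20 each [ 0.86   0.282 -0.044]
(.59,.22,.1) total [ 3.22 -0.43  5.92] rows 7 each [ 0.46  -0.061  0.845]
```

```bash
python3 go.py  "(.55,-.12,.5)" "(.62,.1,.4)" "(.6,.25,.3)"
```

```text
(.55,-.12,.5) total [3.28 6.19 1.4 ] rows 7 each [0.468 0.885 0.2  ]
(.62,.1,.4) total [ 8.09  1.02 -1.95] rows 9 each [ 0.899  0.114 -0.216]
(.6,.25,.3) total [ 5.83 -1.57 -0.34] rows 7 each [ 0.833 -0.224 -0.048]
```

>>> jog_arm:
  moves:
    - [[0.47,0.89,0.2,0,0],[0.47,0.89,0.2,0,0],[0.47,0.89,0.2,0,0],[0.47,0.89,0.2,0,0],[0.47,0.89,0.2,0,0],[0.47,0.89,0.2,0,0],[0.47,0.89,0.2,0,0]]

```text
time: 22.47
position: [0.4016, -0.1393, 0.5315]
orientation: [0.713, 0.631, -0.169, 0.256]
contact_force: [0.1, 1.2, -0.1]
finger_gap: 0.0
gripper_force: 0.0
```

```bash
python3 st.py; python3 go.py "(.62,.1,.4)" "(.6,.25,.3)"
```

```text
22.47 p [ 0.4016 -0.1393  0.5315] tx 79.71 ty -4.28 tz [ 0.082 -0.578 -0.812] q [ 1.657 -0.437 -1.267  1.625  0.128  1.34   0.219] F [ 0.1  1.2 -0.1] gap 0.0 0.0
(.62,.1,.4) total [10.03  5.92 -0.46] rows 12 each [ 0.835  0.493 -0.038]
(.6,.25,.3) total [ 5.84 -1.53 -0.24] rows 7 each [ 0.835 -0.219 -0.034]
```

```bash
cat > fk.py <<'E'
import numpy as np, itertools
from scipy.optimize import least_squares
from scipy.spatial.transform import Rotation as R
D=[ # q, p, quat-ish: tx, ty angle, tz
([-1.288,.434,.025,1.573,-.012,1.134,-.075],[.2351,.5786,.2446],157.9,67.9,[0,0,-1]),
([-.406,.443,-.266,1.821,.144,.897,2.341],[.4911,.2719,.1549],-93.66,176.34,[0,0,-1]),
([-.613,.491,.012,1.883,-.009,.767,1.483],[.4913,.2744,.1043],-150.9,119.1,[0,0,-1]),
([-1.05,.558,.64,1.92,-.453,.811,-.362],[.4912,.2749,.1038],78.64,-11.36,[0,0,-1]),
([-.74,.676,.567,1.864,-.515,.753,-.088],[.5757,.1605,.0482],78.54,-11.46,[0,0,-1]),
([-.648,.552,.623,1.919,-.435,.81,.011],[.5583,.0657,.1048],78.47,-11.53,[0,0,-1]),
([-1.786,.186,.455,2.005,-.099,.97,-1.482],[.1308,.4434,.2281],78.46,-11.54,[0,0,-1]),
([-1.886,-.247,.295,2.383,.085,.996,-1.848],[.0668,.2409,.2277],78.44,-11.56,[0,0,-1]),
([.633,-.439,-.171,1.83,-.072,1.749,.264],[.1546,-.0929,.4999],78.45,-11.55,[-.005,.001,-1]),
([.961,-.336,.276,1.468,.103,1.996,1.068],[-.0345,-.2475,.6218],78.72,-11.28,[-.004,-.001,-1]),
([2.085,-.29,-.307,1.15,-.098,2.002,1.52],[-.0362,-.2547,.7418],78.13,-11.83,[-.051,-.255,-.966]),
([1.971,-.311,-.303,.759,.005,2.002,1.456],[-.0211,-.2364,.9129],79.29,-11.73,[-.145,-.614,-.776]),
([2.223,-.373,-.96,1.111,.056,1.673,1.03],[.1956,-.3324,.7783],79.22,-11.77,[-.144,-.607,-.782]),
([1.699,-.437,-1.267,1.501,.203,1.562,.265],[.3549,-.1421,.586],79.29,-9.03,[-.065,-.605,-.793]),
([1.657,-.437,-1.267,1.625,.128,1.34,.219],[.4016,-.1393,.5315],79.71,-4.28,[.082,-.578,-.812])]
def rz(a):c,s=np.cos(a),np.sin(a);return np.array([[c,-s,0],[s,c,0],[0,0,1]])
def ry(a):c,s=np.cos(a),np.sin(a);return np.array([[c,0,s],[0,1,0],[-s,0,c]])
def fk(q,P,S):
    h,L1,a1,a2,L2,a3,Lt,o1,o7,a0=P
    A=rz(S[0]*q[0]+o1); p=np.array([0,0,h]); p=p+A@[a0,0,0]
    A=A@ry(q[1])@rz(S[1]*q[2]); p=p+A@[a1,0,L1]
    A=A@ry(q[3]); p=p+A@[a2,0,0]; A=A@rz(S[2]*q[4]); p=p+A@[0,0,L2]
    A=A@ry(q[5]); p=p+A@[a3,0,0]; A=A@rz(S[3]*q[6]+o7); p=p+A@[0,0,Lt]
    return p,A
def res(P,S):
    e=[]
    for q,p,tx,ty,tz in D:
        P_,A=fk(q,P,S); e+=list((P_-p)*5); e+=list((A[:,2]-tz)*.5)
        e.append(.5*np.sin(np.arctan2(A[1,0],A[0,0])-np.radians(tx))); e.append(.5*(1-np.cos(np.arctan2(A[1,0],A[0,0])-np.radians(tx))))
    return np.array(e)
if __name__=='__main__':
    best=None
    for S in itertools.product((1,-1),repeat=4):
      for o7 in (0,1.57,3.14,-1.57):
        r=least_squares(res,[.35,.4,0,0,.4,0,.2,0,o7,0],args=(S,))
        if best is None or r.cost<best[0].cost: best=(r,S)
    r,S=best; print(r.cost,S,r.x.round(4)); np.savez('fk.npz',P=r.x,S=S)
    print(np.abs(r.fun).reshape(-1,8).max(1).round(4))
E
python3 fk.py
```

```text
0.09846677873544918 (-1, -1, -1, -1) [ 0.2254  0.5602 -0.0103 -0.0056  0.4346  0.0087  0.3054 -0.1087  1.4704
  0.0174]
[0.0762 0.0885 0.0484 0.0334 0.0206 0.0366 0.0545 0.1525 0.1244 0.1324
 0.0885 0.1431 0.0574 0.0915 0.0934]
```

```bash
cat > fk2.py <<'E'
from fk import *
# generic: POE with 7 screw axes near nominal; params per joint: axis perturb(3), point(3); home M (6)
def fkg(P,q):
    A=np.eye(3);p=np.zeros(3)
    for i in range(7):
        w=P[6*i:6*i+3]; w=w/np.linalg.norm(w); c=P[6*i+3:6*i+6]
        Ri=R.from_rotvec(w*q[i]).as_matrix(); p=p+A@(c-Ri@c); A=A@Ri
    return p+A@P[45:48], A@R.from_rotvec(P[42:45]).as_matrix()
def quat(tx,tz):
    z=np.array(tz,float);z/=np.linalg.norm(z);t=np.radians(tx);n=np.array([-np.sin(t),np.cos(t),0]) # x horizontal heading t, x.z=0
    x=np.array([np.cos(t),np.sin(t),0]);x[2]=-(x@z)/z[2];x/=np.linalg.norm(x);return np.c_[x,np.cross(z,x),z]
T=[(np.array(q),np.array(p),quat(tx,tz)) for q,p,tx,ty,tz in D]
P0=None
def nominal(S):
    h,L1,L2,Lt=.33,.45,.4,.25
    ax=[[0,0,S[0]],[0,1,0],[0,0,S[1]],[0,1,0],[0,0,S[2]],[0,1,0],[0,0,S[3]]]; zz=[0,h,h,h+L1,h+L1,h+L1+L2,h+L1+L2]
    return np.concatenate([np.r_[a,[0,0,z]] for a,z in zip(ax,zz)]+[[0,0,1.4],[0,0,h+L1+L2+Lt]])
def res2(P,P0,lam):
    e=[]
    for q,p,Rm in T:
        a,A=fkg(P,q); e+=list((a-p)*5); e+=list(R.from_matrix(A.T@Rm).as_rotvec())
    return np.r_[e,lam*(P-P0)]
if __name__=='__main__':
    best=None
    for S in itertools.product((1,-1),repeat=4):
      for o in(-1.57,1.57,0,3.1):
        P0=nominal(S);P0[44]=o
        r=least_squares(res2,P0,args=(P0,.02),max_nfev=60)
        e=r.fun[:90]
        if best is None or e@e<best[0]: best=(e@e,S,o,r.x,e)
    print(best[0],best[1:3]);P=best[3];print(P.reshape(8,6).round(3));print(abs(best[4]).reshape(-1,6).max(1).round(3));np.save('P.npy',P)
E
python3 fk2.py
```

```text
Still running in the background as job /tmp/bash_jobs.1000/9c50da52f113 (pid 1629). You'll get a notice when it ends.
```

```bash
kill -9 -- -$(cat /tmp/bash_jobs.1000/9c50da52f113/pid); cat /tmp/bash_jobs.1000/9c50da52f113/stdout; export OMP_NUM_THREADS=1; cat > f3.py <<'E'
from fk2 import *
S=(-1,-1,-1,-1); P0=nominal(S);P0[44]=1.47
r=least_squares(res2,P0,args=(P0,.02),max_nfev=12); e=r.fun[:90]
print(e@e);print(r.x.reshape(8,6).round(3));print(abs(e).reshape(-1,6).max(1).round(3));np.save('P.npy',r.x)
E
time timeout 60 python3 f3.py
```

```text
4.221157264347272e-05
[[ 1.000e-03 -1.000e-03 -1.000e+00  0.000e+00 -0.000e+00  0.000e+00]
 [-1.000e-03  1.000e+00 -2.000e-03 -0.000e+00 -0.000e+00  2.720e-01]
 [ 1.000e-03 -2.000e-03 -1.000e+00 -0.000e+00 -3.700e-02  3.300e-01]
 [ 1.000e-03  1.000e+00 -2.000e-03  0.000e+00  0.000e+00  8.290e-01]
 [ 2.000e-03 -4.000e-03 -1.000e+00 -0.000e+00 -5.200e-02  7.800e-01]
 [ 1.000e-03  1.000e+00 -5.000e-03  0.000e+00  0.000e+00  1.256e+00]
 [-0.000e+00 -6.000e-03 -1.000e+00 -0.000e+00 -5.200e-02  1.180e+00]
 [-5.000e-03  5.000e-03  1.570e+00  0.000e+00 -4.900e-02  1.608e+00]]
[0.002 0.002 0.001 0.001 0.001 0.001 0.001 0.001 0.001 0.001 0.001 0.001
 0.001 0.001 0.001]
real	0m4.083s
user	0m3.366s
sys	0m0.373s
```

```bash
cat > sim.py <<'E'
from fk2 import *
P=np.load('P.npy')
AX=[P[6*i:6*i+3]/np.linalg.norm(P[6*i:6*i+3]) for i in range(7)];C=[P[6*i+3:6*i+6] for i in range(7)];RM=R.from_rotvec(P[42:45]).as_matrix()
K=[np.array([[0,-a[2],a[1]],[a[2],0,-a[0]],[-a[1],a[0],0]]) for a in AX];K2=[k@k for k in K]
lo=np.array([-2.62,-.44,-1.27,.08,-1.32,.12,-2.74]);hi=np.array([2.62,2.09,1.32,2.57,4.46,2.0,2.74])
def FJ(q):
    A=np.eye(3);p=np.zeros(3);ws=[];cs=[]
    for i in range(7):
        ws.append(A@AX[i]);cs.append(p+A@C[i])
        Ri=np.eye(3)+np.sin(q[i])*K[i]+(1-np.cos(q[i]))*K2[i]
        p=p+A@(C[i]-Ri@C[i]);A=A@Ri
    p=p+A@P[45:48]; J=np.array([np.r_[np.cross(w,p-c),w] for w,c in zip(ws,cs)]).T
    return p,A@RM,J
def ik(q,pt,Rt,n=15,lam=.02,wr=.3,free=None):
    q=q.copy()
    for _ in range(n):
        p,A,J=FJ(q); e=np.r_[pt-p,wr*R.from_matrix(Rt@A.T).as_rotvec()]; W=J.copy();W[3:]*=wr
        dq=W.T@np.linalg.solve(W@W.T+lam**2*np.eye(6),e); m=abs(dq).max(); dq*=min(1,.15/m) if m>0 else 1
        q=np.clip(q+dq,lo,hi)
    return q
def row(q,r,**k):
    p,A,_=FJ(q); pt=p+A@(np.array(r[:3])*.03); Rt=A@R.from_rotvec([0,0,r[3] if len(r)>3 else 0]).as_matrix()
    qn=ik(q,pt,Rt,**k); d=qn-q; s=max(1,(abs(d)/(np.array([2.22,2.22,3.01,3.01,3.14,3.14,3.14])*.7/12)).max()); return q+d/s
def show(q,t=''):
    p,A,_=FJ(q); print(t,p.round(3),'tz',A[:,2].round(3),'tilt',round(np.degrees(np.arccos(-A[2,2])),1),'az',round(np.degrees(np.arctan2(A[1,2],A[0,2])),1),'q',q.round(2))
def togo(q,t,step=.85,maxrows=60,**k):
    for i in range(maxrows):
        p,A,_=FJ(q); u=A.T@(np.array(t)-p)/.03; n=np.linalg.norm(u)
        if n<.05: break
        q=row(q,u*min(1,step/n),**k)
    return q,i
def Rtilt(az,tilt):
    a=np.radians(az);t=np.radians(tilt); z=np.array([np.cos(a)*np.sin(t),np.sin(a)*np.sin(t),-np.cos(t)]); y=np.array([-np.sin(a),np.cos(a),0])*1.0; y=-y if y[0]<0 else y
    return np.c_[np.cross(y,z),y,z]
E
cat > t1.py <<'E'
from sim import *
q=np.array(D[13][0])
for _ in range(7): q=row(q,[.47,.89,.2])
show(q,'check vs .4016 -.1393 .5315 tz .082 -.578')
q=np.array(D[12][0])
for _ in range(12): q=row(q,[.86,.56,0])
show(q,'check vs .3549 -.1421 .586 tz -.065 -.605 q1.70 -.437 -1.267 1.50 .2 1.56 .265')
# feasible goal configs
Rg=Rtilt(-101.5,36)
for q0 in ([-.7,.6,.6,1.9,-.5,.8,0],[-.7,.8,0,1.6,-1,.8,0],[-.3,.8,-.5,1.6,0,.8,0],[-.8,.6,1,1.6,-1,1.,.5]):
    g=ik(np.array(q0),np.array([.575,.15,.024]),Rg,n=200);show(g,'goal')
    g=ik(g,np.array([.551,.03,.024]),Rg,n=200);show(g,'  home')
c=np.array(D[14][0])
for path in ([(.5,.1,.5),(.6,.25,.3)],[(.4,.3,.5),(.6,.25,.3)],[(.3,.1,.6),(.3,.4,.5),(.6,.25,.3)],[(.2,-.33,.78),(.0,-.3,.7),(.4,-.4,.5),(.6,.0,.5),(.6,.25,.3)]):
    q=c;print(path)
    for t in path: q,n=togo(q,t);show(q,n)
E
time timeout 100 python3 t1.py
```

```text
check vs .4016 -.1393 .5315 tz .082 -.578 [ 0.348 -0.349  0.611] tz [ 0.037 -0.438 -0.898] tilt 26.1 az -85.2 q [ 2.51 -0.44 -1.27  1.33 -0.28  1.49  0.5 ]
check vs .3549 -.1421 .586 tz -.065 -.605 q1.70 -.437 -1.267 1.50 .2 1.56 .265 [ 0.35  -0.242  0.621] tz [-0.088 -0.481 -0.872] tilt 29.3 az -100.4 q [ 2.17 -0.44 -1.27  1.33 -0.03  1.61  0.46]
goal [0.575 0.15  0.024] tz [-0.117 -0.576 -0.809] tilt 36.0 az -101.5 q [-1.06  1.04  0.83  1.6  -0.21  1.12 -0.47]
  home [0.551 0.03  0.024] tz [-0.117 -0.576 -0.809] tilt 36.0 az -101.5 q [-0.98  0.98  0.85  1.81 -0.17  0.91 -0.36]
goal [0.575 0.15  0.024] tz [-0.117 -0.576 -0.809] tilt 36.0 az -101.5 q [-0.99  0.99  0.7   1.59 -0.09  1.11 -0.59]
  home [0.551 0.03  0.024] tz [-0.117 -0.576 -0.809] tilt 36.0 az -101.5 q [-0.91  0.93  0.73  1.8  -0.03  0.91 -0.5 ]
goal [0.575 0.15  0.024] tz [-0.117 -0.576 -0.809] tilt 36.0 az -101.5 q [-0.72  0.88  0.21  1.57  0.31  1.17 -0.94]
  home [0.551 0.03  0.024] tz [-0.117 -0.576 -0.809] tilt 36.0 az -101.5 q [-0.62  0.8   0.25  1.78  0.39  0.99 -0.9 ]
goal [0.575 0.15  0.024] tz [-0.117 -0.576
[... 1121 characters left out ...]
]
[(0.2, -0.33, 0.78), (0.0, -0.3, 0.7), (0.4, -0.4, 0.5), (0.6, 0.0, 0.5), (0.6, 0.25, 0.3)]
15 [ 0.2  -0.33  0.78] tz [ 0.081 -0.577 -0.812] tilt 35.7 az -82.0 q [ 1.42 -0.25 -0.54  1.15  0.19  1.67  0.81]
12 [ 0.    -0.301  0.7  ] tz [ 0.062 -0.486 -0.872] tilt 29.3 az -82.7 q [ 1.38 -0.44 -0.02  1.44  0.03  1.63  1.25]
18 [ 0.4 -0.4  0.5] tz [ 0.062 -0.486 -0.872] tilt 29.3 az -82.7 q [ 1.31  0.11 -0.97  1.55  0.56  1.31  0.15]
18 [ 0.6 -0.   0.5] tz [ 0.062 -0.486 -0.872] tilt 29.3 az -82.7 q [ 0.23  0.48 -1.04  1.19  0.87  1.94 -0.72]
13 [0.6  0.25 0.3 ] tz [ 0.062 -0.486 -0.872] tilt 29.3 az -82.7 q [-0.21  0.76 -0.98  1.25  0.89  1.86 -1.22]
real	0m11.665s
user	0m11.974s
sys	0m0.217s
```

```bash
cat >> sim.py <<'E'
def ik(q,pt,Rt,n=15,lam=.02,wr=.3):
    q=q.copy()
    for _ in range(n):
        p,A,J=FJ(q); e=np.r_[pt-p,wr*R.from_matrix(Rt@A.T).as_rotvec()]; W=J.copy();W[3:]*=wr; act=np.ones(7,bool)
        for _ in range(4):
            Wa=W*act; dq=Wa.T@np.linalg.solve(Wa@Wa.T+lam**2*np.eye(6),e)
            bad=act&(((q<=lo+1e-6)&(dq<0))|((q>=hi-1e-6)&(dq>0)))
            if not bad.any(): break
            act&=~bad
        m=abs(dq).max(); dq*=min(1,.15/m) if m>0 else 1; q=np.clip(q+dq,lo,hi)
    return q
E
cat > t2.py <<'E'
from sim import *
for wr in(.1,.3,1.):
    k=dict(wr=wr); print('wr',wr)
    q=np.array(D[13][0])
    for _ in range(7): q=row(q,[.47,.89,.2],**k)
    show(q,'vs .4016 -.1393 .5315 tz .082 -.578\n')
    q=np.array(D[12][0])
    for _ in range(12): q=row(q,[.86,.56,0],**k)
    show(q,'vs .3549 -.1421 .586 tz -.065 -.605 q1.70 -.437 -1.267 1.50 .2 1.56 .265\n')
    c=np.array(D[14][0])
    for path in ([(.4,-.33,.5),(.6,.0,.45),(.6,.25,.3),(.58,.172,.024)],[(.3,-.33,.6),(.4,-.35,.5),(.6,.0,.45),(.6,.25,.3)]):
        q=c;print(path)
        for t in path: q,n=togo(q,t,**k);show(q,n)
E
time timeout 100 python3 t2.py
```

```text
wr 0.1
vs .4016 -.1393 .5315 tz .082 -.578
 [ 0.539 -0.092  0.542] tz [ 0.469 -0.435 -0.768] tilt 39.8 az -42.9 q [ 1.67 -0.44 -1.27  1.63 -0.15  0.99  0.34]
vs .3549 -.1421 .586 tz -.065 -.605 q1.70 -.437 -1.267 1.50 .2 1.56 .265
 [ 0.43  -0.129  0.591] tz [ 0.146 -0.58  -0.801] tilt 36.7 az -75.9 q [ 1.71 -0.44 -1.27  1.48  0.09  1.4   0.28]
[(0.4, -0.33, 0.5), (0.6, 0.0, 0.45), (0.6, 0.25, 0.3), (0.58, 0.172, 0.024)]
8 [ 0.399 -0.33   0.5  ] tz [ 0.139 -0.579 -0.804] tilt 36.5 az -76.5 q [ 2.14 -0.44 -1.27  1.71 -0.12  1.    0.71]
18 [ 0.599 -0.     0.45 ] tz [ 0.767 -0.143 -0.626] tilt 51.2 az -10.6 q [ 1.55 -0.44 -1.27  2.   -0.87  0.47  0.93]
59 [0.517 0.216 0.374] tz [ 0.72   0.244 -0.65 ] tilt 49.5 az 18.7 q [ 1.2  -0.44 -1.27  2.19 -1.32  0.49  1.22]
59 [0.41  0.122 0.236] tz [ 0.566  0.148 -0.811] tilt 35.8 az 14.6 q [ 1.3  -0.44 -1.27  2.44 -1.32  0.54  1.42]
[(0.3, -0.33, 0.6), (0.4, -0.35, 0.5), (0.6, 0.0, 0.45), (0.6, 0.25, 0.3)]
9 [ 0.3  -0.33  0.6 ] tz [ 0.081 -0.577 -0.812] tilt 35.7 az -82.0 q [ 1.53 -0.28 -0.83  1.59  0.21  1.28  0.54]
6 [ 0.4  -0.35  0.5 ] tz [ 0.
[... 2462 characters left out ...]
.07 -0.3   0.54  0.03]
59 [0.417 0.109 0.242] tz [ 0.622  0.061 -0.781] tilt 38.7 az 5.6 q [ 1.2  -0.44 -1.27  2.46 -1.32  0.37  1.18]
[(0.3, -0.33, 0.6), (0.4, -0.35, 0.5), (0.6, 0.0, 0.45), (0.6, 0.25, 0.3)]
9 [ 0.3  -0.33  0.6 ] tz [ 0.081 -0.577 -0.812] tilt 35.7 az -82.0 q [ 1.53 -0.28 -0.82  1.59  0.22  1.28  0.54]
6 [ 0.4  -0.35  0.5 ] tz [ 0.081 -0.577 -0.812] tilt 35.7 az -82.0 q [ 1.53  0.04 -1.27  1.66  0.63  1.26  0.01]
16 [0.6  0.   0.45] tz [ 0.081 -0.577 -0.812] tilt 35.7 az -82.0 q [ 0.24  0.54 -1.13  1.33  0.99  1.94 -0.86]
12 [0.6  0.25 0.3 ] tz [ 0.081 -0.577 -0.812] tilt 35.7 az -82.0 q [-0.25  0.82 -1.03  1.23  1.    1.98 -1.27]
real	0m16.362s
user	0m16.714s
sys	0m0.204s
```

```bash
cat > t3.py <<'E'
from sim import *
for path in ([(.3,-.33,.6),(.4,-.35,.5),(.6,.0,.45),(.6,.2,.25),(.585,.21,.1),(.577,.172,.026),(.5496,.0365,.026)],[(.3,-.33,.6),(.42,-.33,.42),(.55,.0,.3),(.59,.22,.2),(.577,.172,.026),(.5496,.0365,.026)]):
    q=np.array(D[14][0]);print(path)
    for t in path: q,n=togo(q,t,wr=.6);show(q,n)
E
timeout 60 python3 t3.py; python3 go.py "(.3,-.33,.6)"
```

```text
[(0.3, -0.33, 0.6), (0.4, -0.35, 0.5), (0.6, 0.0, 0.45), (0.6, 0.2, 0.25), (0.585, 0.21, 0.1), (0.577, 0.172, 0.026), (0.5496, 0.0365, 0.026)]
9 [ 0.3  -0.33  0.6 ] tz [ 0.081 -0.577 -0.812] tilt 35.7 az -82.0 q [ 1.53 -0.28 -0.82  1.59  0.22  1.28  0.54]
6 [ 0.4  -0.35  0.5 ] tz [ 0.081 -0.577 -0.812] tilt 35.7 az -82.0 q [ 1.53  0.04 -1.27  1.66  0.63  1.26  0.01]
16 [ 0.6  -0.    0.45] tz [ 0.081 -0.577 -0.812] tilt 35.7 az -82.0 q [ 0.24  0.54 -1.13  1.33  0.99  1.94 -0.86]
12 [0.6  0.2  0.25] tz [ 0.081 -0.577 -0.812] tilt 35.7 az -82.0 q [-0.15  0.82 -1.03  1.38  1.01  1.87 -1.31]
6 [0.585 0.21  0.1  ] tz [ 0.081 -0.577 -0.812] tilt 35.7 az -82.0 q [-0.18  0.98 -0.98  1.52  1.08  1.71 -1.5 ]
4 [0.577 0.172 0.026] tz [ 0.081 -0.577 -0.812] tilt 35.7 az -82.0 q [-0.13  1.04 -0.94  1.63  1.15  1.6  -1.58]
6 [0.55  0.036 0.026] tz [ 0.081 -0.577 -0.812] tilt 35.7 az -82.0 q [ 0.09  0.96 -0.95  1.87  1.21  1.49 -1.58]
[(0.3, -0.33, 0.6), (0.42, -0.33, 0.42), (0.55, 0.0, 0.3), (0.59, 0.22, 0.2), (0.577, 0.172, 0.026), (0.5496, 0.0365, 0.026)]
9 [ 0.3  -0.33  0.6 ] tz [ 0.081 -0.577 -0.812] tilt 35.7 az -82.0 q [ 1.53 -0.28 -0.82  1.59  0.22  1.28  0.54]
9 [ 0.42 -0.33  0.42] tz [ 0.081 -0.577 -0.812] tilt 35.7 az -82.0 q [ 1.36  0.15 -1.27  1.8   0.8   1.23 -0.27]
15 [0.55 0.   0.3 ] tz [ 0.081 -0.577 -0.812] tilt 35.7 az -82.0 q [ 0.28  0.58 -1.12  1.69  0.96  1.7  -1.14]
10 [0.59 0.22 0.2 ] tz [ 0.081 -0.577 -0.812] tilt 35.7 az -82.0 q [-0.19  0.87 -1.    1.43  1.01  1.81 -1.39]
8 [0.577 0.172 0.026] tz [ 0.081 -0.577 -0.812] tilt 35.7 az -82.0 q [-0.14  1.03 -0.92  1.63  1.14  1.59 -1.57]
6 [0.55  0.037 0.026] tz [ 0.081 -0.577 -0.812] tilt 35.7 az -82.0 q [ 0.08  0.95 -0.93  1.88  1.2   1.47 -1.57]
(.3,-.33,.6) total [-6.96 -2.52  1.54] rows 8 each [-0.869 -0.315  0.193]
```

>>> jog_arm:
  moves:
    - [[-0.7,-0.25,0.15,0,0],[-0.78,-0.28,0.17,0,0],[-0.78,-0.28,0.17,0,0],[-0.78,-0.28,0.17,0,0],[-0.78,-0.28,0.17,0,0],[-0.78,-0.28,0.17,0,0],[-0.78,-0.28,0.17,0,0],[-0.78,-0.28,0.17,0,0],[-0.78,-0.3,0.2,0,0]]

```text
time: 23.22
position: [0.2997, -0.3304, 0.6008]
orientation: [0.713, 0.631, -0.169, 0.256]
contact_force: [0.4, -0.5, 0.1]
finger_gap: -0.001
gripper_force: 0.0
```

```bash
python3 st.py; python3 go.py "(.4,-.35,.5)" "(.6,.0,.45)"
```

```text
23.22 p [ 0.2997 -0.3304  0.6008] tx 79.72 ty -4.29 tz [ 0.081 -0.578 -0.812] q [ 1.528 -0.281 -0.822  1.584  0.216  1.286  0.542] F [ 0.4 -0.5  0.1] gap -0.001 0.0
(.4,-.35,.5) total [1.86 2.83 3.38] rows 4 each [0.464 0.709 0.844]
(.6,.0,.45) total [11.4   5.46 -4.85] rows 13 each [ 0.877  0.42  -0.373]
```

>>> jog_arm:
  moves:
    - [[0.31,0.47,0.56,0,0],[0.31,0.47,0.56,0,0],[0.31,0.47,0.56,0,0],[0.31,0.47,0.56,0,0],[0.31,0.47,0.57,0,0],[0.31,0.48,0.57,0,0]]

```text
time: 23.72
position: [0.4001, -0.3502, 0.5]
orientation: [0.714, 0.629, -0.17, 0.257]
contact_force: [-1.8, -1.9, 0.7]
finger_gap: -0.002
gripper_force: 0.0
```

>>> jog_arm:
  moves:
    - [[0.71,0.34,-0.3,0,0],[0.71,0.34,-0.3,0,0],[0.71,0.34,-0.3,0,0],[0.71,0.34,-0.3,0,0],[0.71,0.34,-0.3,0,0],[0.71,0.34,-0.3,0,0],[0.71,0.34,-0.3,0,0],[0.71,0.34,-0.3,0,0]]

```text
time: 24.38
position: [0.5007, -0.1744, 0.4738]
orientation: [0.713, 0.631, -0.17, 0.256]
contact_force: [-0.3, -0.3, 0.2]
finger_gap: -0.003
gripper_force: 0.0
```

```bash
python3 st.py; python3 go.py "(.6,.0,.45)" "(.6,.2,.25)" "(.585,.21,.1)"
```

```text
24.38 p [ 0.5007 -0.1744  0.4738] tx 79.75 ty -4.29 tz [ 0.08  -0.579 -0.811] q [ 0.805  0.281 -1.229  1.582  0.861  1.66  -0.566] F [-0.3 -0.3  0.2] gap -0.003 0.0
(.6,.0,.45) total [ 5.66  2.71 -2.46] rows 7 each [ 0.808  0.387 -0.351]
(.6,.2,.25) total [ 9.18 -1.49  1.55] rows 11 each [ 0.834 -0.136  0.141]
(.585,.21,.1) total [ 3.02 -1.27  3.82] rows 5 each [ 0.604 -0.254  0.765]
```

>>> jog_arm:
  moves:
    - [[0.71,0.34,-0.3,0,0],[0.71,0.34,-0.3,0,0],[0.71,0.34,-0.31,0,0],[0.71,0.34,-0.31,0,0],[0.71,0.34,-0.31,0,0],[0.71,0.34,-0.31,0,0],[0.7,0.34,-0.31,0,0],[0.7,0.33,-0.31,0,0]]

```text
time: 25.05
position: [0.6003, 0.0002, 0.4499]
orientation: [0.713, 0.631, -0.17, 0.256]
contact_force: [1.2, -0.7, -0.3]
finger_gap: 0.003
gripper_force: 0.0
```

>>> jog_arm:
  moves:
    - [[0.76,-0.12,0.13,0,0],[0.76,-0.12,0.13,0,0],[0.76,-0.12,0.13,0,0],[0.76,-0.12,0.13,0,0],[0.76,-0.12,0.13,0,0],[0.76,-0.12,0.13,0,0],[0.76,-0.12,0.13,0,0],[0.76,-0.13,0.13,0,0],[0.77,-0.13,0.13,0,0],[0.77,-0.13,0.13,0,0],[0.77,-0.13,0.13,0,0],[0.77,-0.13,0.13,0,0]]

```text
time: 26.05
position: [0.5999, 0.199, 0.2494]
orientation: [0.713, 0.631, -0.17, 0.256]
contact_force: [0.5, -0.7, 0.9]
finger_gap: 0.001
gripper_force: 0.0
```

```bash
python3 st.py; python3 go.py "(.588,.225,.1)" "(.577,.172,.026)"; python3 - <<'E'
from h import *
im,d,m=grab('side'); c=im[170:350,250:430]; save(cv2.resize(c,None,fx=3.3,fy=3.3,interpolation=cv2.INTER_CUBIC),'side3.png')
E
```

```text
26.05 p [0.5999 0.199  0.2494] tx 79.75 ty -4.27 tz [ 0.08  -0.58  -0.811] q [-0.153  0.818 -1.013  1.386  1.001  1.862 -1.309] F [ 0.5 -0.7  0.9] gap 0.001 0.0
(.588,.225,.1) total [ 3.46 -1.2   3.5 ] rows 5 each [ 0.693 -0.241  0.7  ]
(.577,.172,.026) total [-0.09 -0.6   2.99] rows 4 each [-0.023 -0.151  0.749]
```

View pics/side3.png

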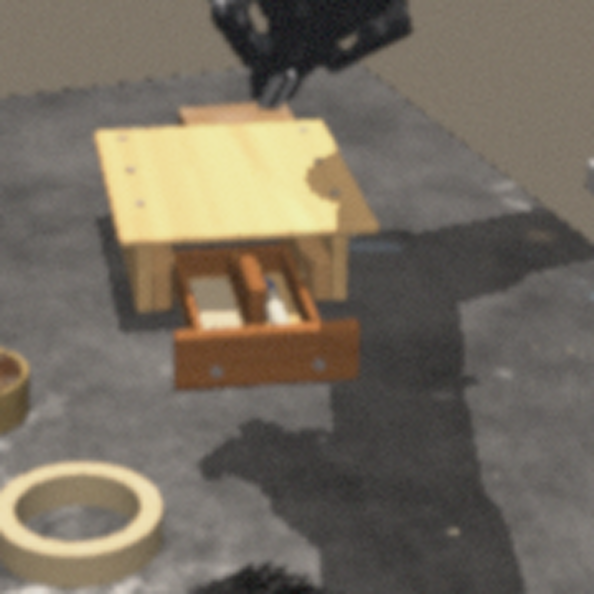

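The side view shows the tray between the rails, head inside, panel square at (265,355) and both loads in place. Next I bring the leaning tool down behind the panel.

>>> jog_arm:
  moves:
    - [[0.6,-0.2,0.55,0,0],[0.6,-0.2,0.6,0,0],[0.6,-0.2,0.6,0,0],[0.6,-0.2,0.6,0,0],[0.6,-0.2,0.6,0,0],[0.46,-0.2,0.55,0,0],[0,-0.12,0.6,0,0],[0,-0.12,0.6,0,0],[0,-0.12,0.6,0,0],[0,-0.12,0.6,0,0],[-0.09,-0.12,0.45,0,0],[0,0,0,0,0]]

```text
time: 27.1
position: [0.5764, 0.1709, 0.0291]
orientation: [0.712, 0.63, -0.172, 0.257]
contact_force: [0.5, -0.4, 0.4]
finger_gap: 0.001
gripper_force: 0.0
```

```bash
python3 st.py; python3 go.py "(.577,.172,.026)" "(.5496,.0365,.026)"; python3 - <<'E'
from h import *
im,d,m=grab('top'); c=im[150:290,270:430]; save(cv2.resize(c,None,fx=4,fy=4,interpolation=cv2.INTER_CUBIC),'top4.png')
E
```

```text
27.1 p [0.5764 0.1709 0.0291] tx 79.71 ty -4.32 tz [ 0.078 -0.583 -0.809] q [-0.141  1.033 -0.926  1.628  1.136  1.601 -1.572] F [ 0.5 -0.4  0.4] gap 0.001 0.0
(.577,.172,.026) total [0.09 0.   0.06] rows 1 each [0.092 0.001 0.062]
(.5496,.0365,.026) total [-3.79 -0.56  2.56] rows 5 each [-0.758 -0.113  0.512]
```

View pics/top4.png

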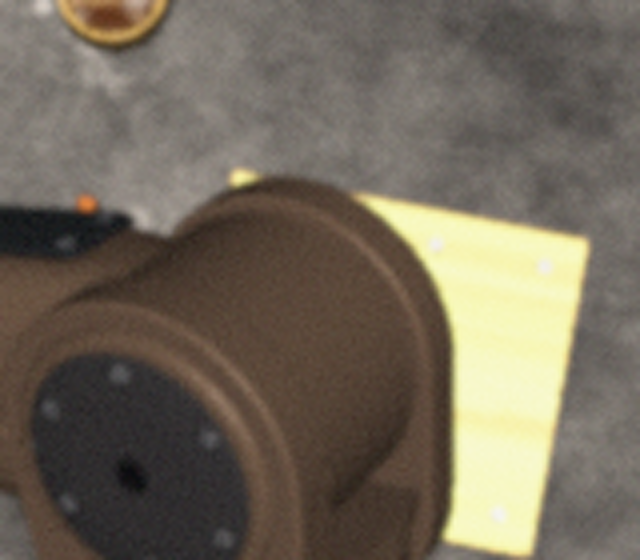

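The elbow hides the bay mouth from above. A panel end shows as orange at (87,203). I'll push gently and watch the force.

>>> jog_arm:
  moves:
    - [[-0.2,-0.03,0.15,0,0],[-0.25,-0.04,0.17,0,0],[-0.3,-0.045,0.2,0,0],[-0.3,-0.045,0.2,0,0],[-0.3,-0.045,0.2,0,0],[-0.3,-0.045,0.2,0,0],[-0.3,-0.045,0.2,0,0],[-0.3,-0.045,0.2,0,0]]

```text
time: 27.82
position: [0.5613, 0.0932, 0.0316]
orientation: [0.713, 0.63, -0.169, 0.257]
contact_force: [-0.2, 4.4, 2.8]
finger_gap: 0.004
gripper_force: 1.9
```

```bash
python3 st.py; python3 go.py "(.5496,.0365,.027)"
```

```text
27.82 p [0.5613 0.0932 0.0316] tx 79.65 ty -4.28 tz [ 0.083 -0.579 -0.811] q [-0.012  0.978 -0.935  1.779  1.169  1.531 -1.579] F [-0.2  4.4  2.8] gap 0.004 1.9320552027784288
(.5496,.0365,.027) total [-1.51 -0.27  1.19] rows 2 each [-0.753 -0.134  0.593]
```

>>> jog_arm:
  moves:
    - [[-0.22,-0.04,0.18,0,0],[-0.22,-0.04,0.18,0,0],[-0.22,-0.04,0.18,0,0],[-0.22,-0.04,0.18,0,0],[-0.22,-0.04,0.18,0,0],[-0.2,-0.04,0.16,0,0]]

```text
time: 28.32
position: [0.5508, 0.0436, 0.0262]
orientation: [0.713, 0.63, -0.169, 0.257]
contact_force: [-0.3, 3.6, 3.0]
finger_gap: -0.002
gripper_force: 2.1
```

>>> jog_arm:
  moves:
    - [[-0.08,-0.015,0.06,0,0],[-0.08,-0.015,0.06,0,0]]

```text
time: 28.48
position: [0.5496, 0.038, 0.026]
orientation: [0.713, 0.63, -0.169, 0.257]
contact_force: [0.2, 5.1, 3.2]
finger_gap: 0.002
gripper_force: 2.4
```

```bash
python3 st.py; python3 go.py "(.5496,.0365,.027)" "(.5486,.0316,.027)"
```

```text
28.48 p [0.5496 0.038  0.026 ] tx 79.65 ty -4.29 tz [ 0.082 -0.579 -0.811] q [ 0.077  0.954 -0.93   1.872  1.206  1.48  -1.579] F [0.2 5.1 3.2] gap 0.002 2.423571499530226
(.5496,.0365,.027) total [-0.06  0.01  0.  ] rows 1 each [-0.06   0.008  0.002]
(.5486,.0316,.027) total [-0.14 -0.02  0.09] rows 1 each [-0.138 -0.021  0.092]
```

Not home yet, as the force is still only sliding friction. I'll keep pushing in small steps until it stops.

>>> jog_arm:
  moves:
    - [[-0.06,-0.01,0.04,0,0],[-0.06,-0.01,0.04,0,0]]

```text
time: 28.65
position: [0.5493, 0.0366, 0.026]
orientation: [0.713, 0.631, -0.167, 0.256]
contact_force: [0.9, 15.7, 4.6]
finger_gap: 0.001
gripper_force: 7.5
```

>>> jog_arm:
  moves:
    - [[-0.06,-0.01,0.04,0,0],[-0.06,-0.01,0.04,0,0]]

```text
time: 28.82
position: [0.5492, 0.0363, 0.0261]
orientation: [0.713, 0.633, -0.164, 0.254]
contact_force: [1.0, 26.5, 7.2]
finger_gap: -0.001
gripper_force: 13.0
```

>>> jog_arm:
  moves:
    - [[-0.04,0,0.03,0,0],[0,0,0,0,0]]

```text
time: 28.98
position: [0.5492, 0.0363, 0.0262]
orientation: [0.713, 0.633, -0.163, 0.253]
contact_force: [0.6, 24.6, 5.1]
finger_gap: 0.002
gripper_force: 12.1
```

It stopped with the force rising to 25 N, at the predicted home position. Now I back out and verify.

>>> jog_arm:
  moves:
    - [[0.2,0.03,-0.15,0,0],[0.35,0.05,-0.24,0,0],[0.5,0.07,-0.35,0,0],[0.6,0.09,-0.42,0,0],[0.6,0.09,-0.42,0,0],[0.6,0.09,-0.42,0,0],[0.6,0.09,-0.6,0,0],[0.3,0.05,-0.8,0,0],[0.2,-0.4,-0.8,0,0],[0.2,-0.7,-0.7,0,0],[0.2,-0.7,-0.7,0,0],[0.2,-0.7,-0.7,0,0]]

```text
time: 29.98
position: [0.4941, 0.2533, 0.0934]
orientation: [0.713, 0.63, -0.17, 0.257]
contact_force: [0.4, 0.5, 0.1]
finger_gap: -0.001
gripper_force: 0.0
```

>>> jog_arm:
  moves:
    - [[0.2,-0.9,-0.4,0,0],[0.2,-0.9,-0.4,0,0],[0.2,-0.9,-0.4,0,0],[0.2,-0.9,-0.4,0,0],[0.2,-0.9,-0.4,0,0],[0,0,0,0,0]]

```text
time: 30.48
position: [0.3565, 0.325, 0.1049]
orientation: [0.711, 0.633, -0.169, 0.256]
contact_force: [-0.2, 1.2, 0.7]
finger_gap: -0.001
gripper_force: 0.0
```

```bash
python3 st.py; python3 - <<'E'
from h import *
im,d,m=grab('side'); a=cv2.resize(im[180:290,260:380],None,fx=4,fy=4,interpolation=cv2.INTER_CUBIC)
im2,d2,m2=grab('top'); b=cv2.resize(im2[170:280,290:370],None,fx=4,fy=4,interpolation=cv2.INTER_CUBIC)
save(np.hstack([a,b]),'fin.png')
Rm=cv2.Rodrigues(np.array(m['rvec']))[0];t=m['tvec'].ravel();v,u=np.nonzero(d>0);z=d[v,u]
X=(np.c_[(u-m['cx'])/m['fx']*z,(v-m['cy'])/m['fy']*z,z]-t)@Rm
q=X[:,:2]-[.5465,.0079];al=q@[.2,.98];la=q@[.98,-.2]
for l0 in range(-90,91,15):
    s=(abs(la-l0/1e3)<.007)&(X[:,2]>.012)&(X[:,2]<.04)&(al>-.02)&(al<.12)
    if s.sum()>3: print(l0,s.sum(),np.median(al[s]).round(4))
E
```

```text
30.48 p [0.3565 0.325  0.1049] tx 80.18 ty -3.9 tz [ 0.083 -0.578 -0.812] q [-0.467  0.93  -1.059  1.716  0.844  1.695 -1.94 ] F [-0.2  1.2  0.7] gap -0.001 0.0
-75 62 0.0022
-60 56 0.0143
-45 64 0.0148
-30 59 0.0143
-15 63 0.0139
0 63 0.0137
15 58 0.0143
30 62 0.0134
45 60 0.0135
60 68 0.0102
75 42 0.0006
```

View pics/fin.png

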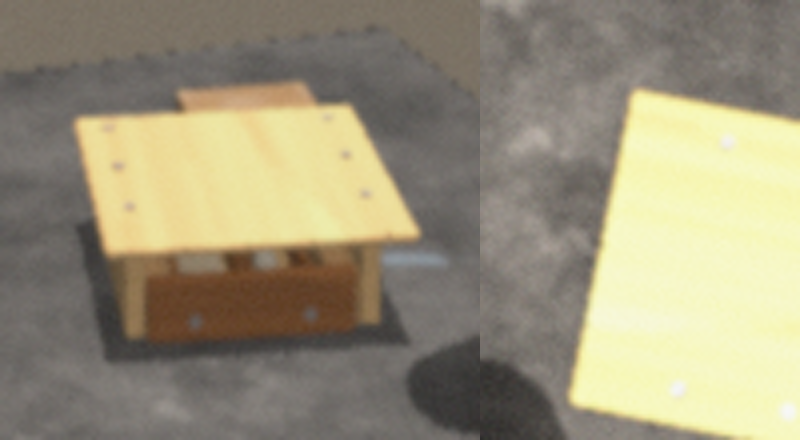

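The picture shows the panel seated across both rail ends at (145–355,300), with the loads visible behind it. Its outer face sits about 12.5 mm ahead of the rail fronts, even across its width, so it is home.

```bash
python3 -c "
from rig import bot
print(bot.finish_job())"
```

```text
the job is handed in; nothing more can be done
None
```

The tray is turned end for end and slid plain end first into the bay, its wide panel home against both rail ends and square, the wedge and crayon still in it, the arm clear and touching nothing; handed in at about 31 s of the 53 s allowed.

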